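Drive the stuck plug out of the clamped conduit stub

TASK

A brass plug is stuck in the aluminium conduit stub clamped in the blue stand. Take the ejector pin from its orange holder, press it down through the stub until the plug drops out of the bottom into the blue tray and the pin's flange is pressed home on the stub's mouth, then put the pin back in its holder, standing on its flange. Press gently on plug and stub (never harder than 20 N), keep the gripper off the stand, and leave the other things on the bench where they are.

Things in the scene. Friction and masses are not known exactly. Their poses are not given: they have to be found in the camera images.
- stand: Blue fixed stand: an open square tray 100 x 100 mm (walls 26 mm high and 4 mm thick, floor 4 mm) with an aluminium column (40 mm wide, 150 mm high) 56 to 76 mm from the centre on the +x side, which carries the stub in a grey height clamp. Origin: centre of the tray's underside on the table; z up. The stub's bore axis is this z axis.
- stub_low (a point): Fixed point on the bore axis, 135 mm above the table: the lowest height the stub's mouth can have. Stub: upright aluminium tube, 60 mm long, 26 mm outside, 16 mm bore, open at both ends. Its height differs each time and is not reported: mouth 135 to 165 mm above the table. Pressed down, it gives about 1 mm per 9 N on rubber bushes and springs back; the clamp stays put.
- stub_strip (a point): Fixed point on the bore's wall on the stand's +x side. A sprung rubber strip runs along the bore there, from 1 mm above the stub's lower end to 5 mm below its mouth; it squeezes the plug and leaves 13.5 mm of the bore free when the plug is gone.
- plug: Brass cylinder, 14.6 mm across, 18 mm long, stuck upright inside the bore, about 25 g. Origin: centre of its lower end when upright, z along its axis. It starts wholly inside the stub; it needs a steady push of roughly 3 to 8 N to slide down and comes free when its upper end is about 3 mm above the stub's lower end, then falls into the tray.
- plug_center (a point): Centre of the brass plug.
- pin: Ejector pin, 125 mm long, about 160 g. Origin: centre of its lower tip; z up along it when it stands. Steel shaft 10 mm across and 61 mm long from the tip, then a flange 30 mm across and 4 mm thick (from 61 to 65 mm above the tip), then a red round handle 20 mm across from 65 to 125 mm. When the flange meets the stub's mouth, the tip stands 1 mm out of the stub's lower end.
- pin_tip (a point): Centre of the pin's lower tip.
- holder: Orange fixed pin holder: a plate 70 x 70 mm, 14 mm thick, on four legs, top face 85 mm above the table, with a 15 mm through hole in the middle. Origin: centre of its underside on the table, z up through the hole's axis. The pin hangs in the hole with its flange flat on the plate (tip 24 mm above the table).
- adapter: Black power adapter lying on the bench, 110 x 52 x 32 mm; origin under its centre.
- module: Small blue circuit board with a black header, 70 x 50 x 14 mm; origin under its centre.
- spare: Spare aluminium stub standing on the bench, 26 mm across, 60 mm high, empty; not part of the job. Origin: centre of its underside.
- pen: Grey pen lying on the bench, 130 mm long, 12 mm across; origin at its middle, underside; x along it.
- router: White upright wireless box, 95 x 95 x 190 mm; origin: centre of its underside.
- driver: Screwdriver lying on the bench; origin under its middle, x towards the tip.
- mouse: Black computer mouse, 100 x 58 x 30 mm; origin under its centre.

How it is judged:
By the outcome, as a careful person would: the job done as asked, in the order asked, and still so for the second after the job is handed in, with the robot touching nothing.
It also fails if it takes over 58 s, if anything falls off the work surface, if the arm or the gripper's body presses on something with over 40 N, if the wrist force passes 120 N, or if a joint passes its speed limit or range.

ROBOT

A 6-joint arm with a two-finger parallel gripper is mounted at the origin on the work surface. World frame = base frame: x ahead of the robot, y to its left, z up, the work surface at z = 0. Lengths are in mm, angles in rad, forces in N, time in s.
With the tool pointing down it reaches from about 350 to 875 mm from the base axis. Payload 15.5 kg.
Tool frame: the origin (TCP) lies on the centre line of the jaws, within the pads' length; the fingertips stand 8 mm ahead of it and the grasp point (between the pads) lies 11 mm behind it; z points along the fingers, y is the direction in which the jaws open and shut (so a half turn about z gives the same grasp; the last joint's range is limited). The gripper opens to 85 mm and grips with 20 to 120 N. Pads are 22 mm wide; open, the fingers measure 114 mm over their backs; the gripper's body (76 mm by 85 mm) begins 54 mm behind the grasp point. The pads swing forward as they close: fully open they stand 13 mm farther back than shut.
Start: joints at [1.054, 0.494, 1.345, -0, 1.302, -0.096], TCP at [255.873, 570.224, 239.277] pointing down, gripper open.
Joint ranges: [-2.91, 2.91], [-0.82, 2.16], [0.22, 2.67], [-1.22, 4.37], [0.12, 2.79], [-3.08, 3.08]. Speed limits (rad/s): [1.89, 1.89, 2.57, 3.01, 3.01, 3.01].

INTERFACE

Orientations are given as [roll, pitch, yaw] about the fixed x, y, z axes, in that order (R = Rz(yaw) Ry(pitch) Rx(roll)).
In Python, from cell import sensors, grab_frame, robot gives the robot as it stands. The module is installed in compiled form; this text tells all that it offers.
- The arm moves only by the shell command python3 -m crank 'ROWS' [FORCE]. ROWS is JSON, a list of rows, each a list of 7 numbers: the gripper command: -1 is shut, 1 is fully open, values between are in proportion, then the shift along the tool's x, y, z scaled (see below), then the turn, a rotation vector about the tool's x, y, z scaled (see below). In form: [[claw, x, y, z, ax, ay, az], ...]. A call has 1 to 5 rows; each row is the pose to reach, as a shift and turn from the pose measured when the call began, along the tool's axes at that moment; what a row does not reach only later rows make up. The controller multiplies each number of a shift by 100 cm and each number of a turn by 90 degrees. A row lasts 1/12 s, in which the tool goes at most 41.7 mm and 7.16 degrees, less where a joint would pass 70% of its speed; a pose out of reach is approached as far as the arm can. A call with a number of a shift or a turn outside -1 to 1 is refused whole. A call with a gripper value outside its range is refused whole. The fingers move at their own pace and stop on an object; FORCE is the grip in N (left out, the last holds). Time passes only in rows, so rows that repeat a pose let the fingers close. It gives the time, the measured TCP pose, the force and the opening at its end, in the units of the state.
- sensors.get_obs(): the state, without advancing time (a new reading comes with each control period).
- grab_frame(name): name is "scene" or "top" or "wrist"; returns a dict with "img" (480x640x3 uint8, blue, green, red), "fovy" (degrees; the focal length in pixels is half the picture's height over the tangent of half this angle, whatever the lens; pixels are square), "cx", "cy" (the principal point, pixels), "R" (3x3) and "t" (3): a world point X has camera coordinates R X + t. Camera axes: x right, y down, z forward; pixel columns grow to the right and rows downward; lengths in mm; the calibration is good to about 2 mm. A picture is of the moment at which its call begins. There is no depth.
- robot.close_job(): hands the job in, once; it reports no verdict.
The state is a dict: "clock": time; "q": joint angles; "joint_velocities": joint speeds; "tau": joint torques, N m; "tool_pos": TCP position; "ee_rot": TCP orientation; "force": force on the tool from outside, world axes, zero at the start; "torque": the same for the moment, N m; "finger_gap": finger opening in mm.
Only numpy, scipy, OpenCV 4.12 (cv2) and the standard library are available. Lean on these libraries where they do the work, as an engineer would, in place of code of your own. Each camera call takes 0.05 s, during which the arm holds its last target.

## Working session

There is one attempt and no reset: what is moved stays moved. The work goes in short steps, Python scripts to look and compute and a shell command to move; the robot and the scene stay as the last step left them, time stands still between calls to the robot, and variables do not carry over. Pictures are saved under pics/ and viewed, and the job is handed in when it is done.

```bash
mkdir -p pics; ls
python3 - <<'E'
from cell import sensors, grab_frame, robot
import cv2
print(sensors.get_obs())
for n in ["scene","top","wrist"]:
    f=grab_frame(n); cv2.imwrite(f"pics/{n}0.png",f["img"]); print(n,f["fovy"],f["cx"],f["cy"],f["R"],f["t"])
E
```

```text
pics
{'clock': 0.0, 'q': array([ 1.05355303e+00,  4.94184607e-01,  1.34614398e+00, -3.02839028e-05,
        1.30250632e+00, -9.55131854e-02]), 'joint_velocities': array([ 1.62426910e-03, -8.39919268e-05,  7.08141662e-04, -7.06794097e-05,
       -1.76490283e-03,  1.01889375e-03]), 'tau': array([-3.70909605e-03, -8.82150507e+01, -3.83865345e+01, -3.25328592e-04,
        1.00450334e-02,  8.41588235e-05]), 'tool_pos': array([255.67172347, 569.91840447, 238.69501503]), 'ee_rot': array([-3.14035329e+00, -8.94130162e-05,  2.71987054e+00]), 'force': array([ 0.35417435,  0.43846244, -0.43661762]), 'torque': array([-0.07304552, -0.00854027,  0.05123373]), 'finger_gap': 85.37538255289583}
scene 53.59471914680108 321.7293974047412 240.35594280288933 [[ 0.47461607  0.88015601  0.00806062]
 [ 0.63387086 -0.33542655 -0.69691948]
 [-0.61069413  0.33587858 -0.71710408]] [-241.26232836 -273.42921607 1408.52083434]
top 53.33133013578577 309.4651934315969 236.66316355069785 [[-0.01170984 -0.99992157  0.00444119]
 [-0.99339395  0.01112612 -0.11421323]
 [ 0.11415486 -0.00574927 -0.99344633]] [ -26.96823733  538.66810478 1124.08038838]
wrist 59.89911262017203 319.40541358295604 240.06863657102483 [[ 4.09477352e-01  9.12320250e-01 -2.43085787e-04]
 [ 8.81506442e-01 -3.95578476e-01  2.57806247e-01]
 [ 2.35105701e-01 -1.05780101e-01 -9.66196605e-01]] [-624.00355445  -33.17033125  377.86620563]
```

View pics/scene0.png

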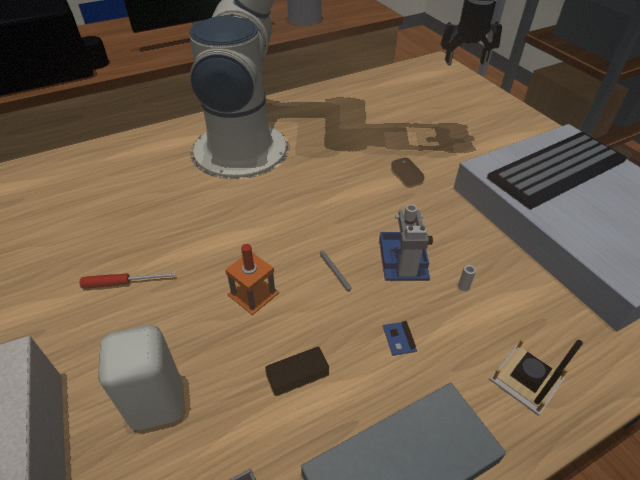

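View pics/top0.png

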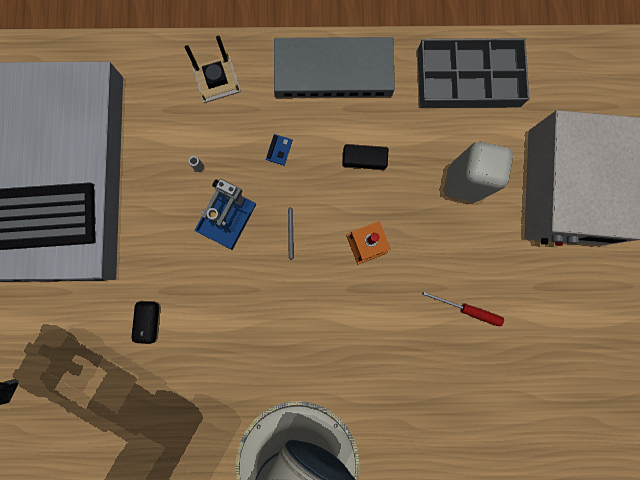

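View pics/wrist0.png

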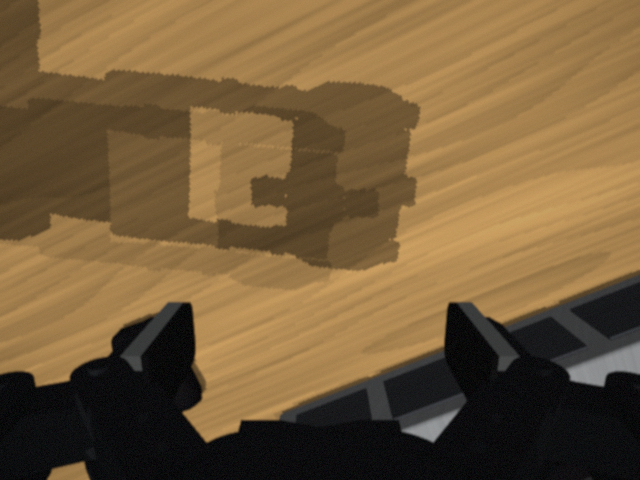

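```bash
cat > h.py <<'E'
import numpy as np, cv2, pickle
from cell import sensors, grab_frame, robot
def snap(n,tag):
    f=grab_frame(n); cv2.imwrite(f"pics/{tag}.png",f["img"]); pickle.dump(f,open(f"{tag}.pkl","wb")); return f
def load(t): return pickle.load(open(f"{t}.pkl","rb"))
def ray(f,u,v):
    F=240/np.tan(np.radians(f["fovy"]/2)); R=np.array(f["R"]);t=np.array(f["t"])
    d=R.T@np.array([(u-f["cx"])/F,(v-f["cy"])/F,1]); return -R.T@t, d/np.linalg.norm(d)
def onz(f,u,v,z):
    c,d=ray(f,u,v); return c+d*(z-c[2])/d[2]
def tri(*obs):
    A=np.zeros((3,3));b=np.zeros(3);L=[]
    for f,u,v in obs:
        c,d=ray(f,u,v);P=np.eye(3)-np.outer(d,d);A+=P;b+=P@c;L.append((c,P))
    x=np.linalg.solve(A,b); return x,[np.linalg.norm(P@(x-c)) for c,P in L]
def proj(f,X):
    F=240/np.tan(np.radians(f["fovy"]/2)); p=np.array(f["R"])@np.array(X)+np.array(f["t"]); return np.array([f["cx"]+F*p[0]/p[2],f["cy"]+F*p[1]/p[2]])
E
python3 - <<'E'
from h import *
t=snap("top","top1");s=snap("scene","scene1")
def crop(f,x,y,w,h,k): return cv2.resize(f["img"][y:y+h,x:x+w],None,fx=k,fy=k,interpolation=cv2.INTER_CUBIC)
a=crop(t,185,165,80,90,5);b=crop(s,370,195,80,90,5)
cv2.imwrite("pics/stand.png",np.hstack([a,b]))
a=crop(t,335,210,70,70,5);b=crop(s,215,235,70,80,5)
cv2.imwrite("pics/hold.png",np.hstack([cv2.resize(a,(350,400)),b]))
for f,n in((t,'t'),(s,'s')):
    hsv=cv2.cvtColor(f["img"],cv2.COLOR_BGR2HSV)
    m=((hsv[...,0]<5)|(hsv[...,0]>174))&(hsv[...,1]>150)
    nn,l,st,ce=cv2.connectedComponentsWithStats(m.astype(np.uint8))
    print(n,[(st[i].tolist(),ce[i].round(1).tolist()) for i in range(1,nn) if st[i][4]>15])
    m=cv2.inRange(hsv,(100,150,60),(125,255,255))
    nn,l,st,ce=cv2.connectedComponentsWithStats(m)
    print(n,'blue',[(st[i].tolist(),ce[i].round(1).tolist()) for i in range(1,nn) if st[i][4]>60])
    m=cv2.inRange(hsv,(6,190,80),(14,255,255))
    nn,l,st,ce=cv2.connectedComponentsWithStats(m)
    print(n,'orange',[(st[i].tolist(),ce[i].round(1).tolist()) for i in range(1,nn) if st[i][4]>60])
E
```

```text
t [([367, 233, 12, 11, 87], [373.0, 238.1]), ([555, 242, 8, 4, 25], [558.4, 243.2]), ([461, 304, 43, 22, 409], [482.6, 315.0])]
t blue [([266, 136, 26, 29, 340], [280.2, 150.4]), ([214, 194, 14, 20, 123], [220.4, 203.4]), ([195, 199, 61, 50, 1073], [226.8, 225.2])]
t orange [([346, 221, 44, 43, 899], [368.7, 242.4])]
s [([242, 244, 9, 7, 51], [245.9, 247.1]), ([80, 274, 47, 11, 346], [103.6, 279.0])]
s blue [([79, 0, 49, 23, 620], [103.7, 10.1])]
s orange []
```

View pics/stand.png

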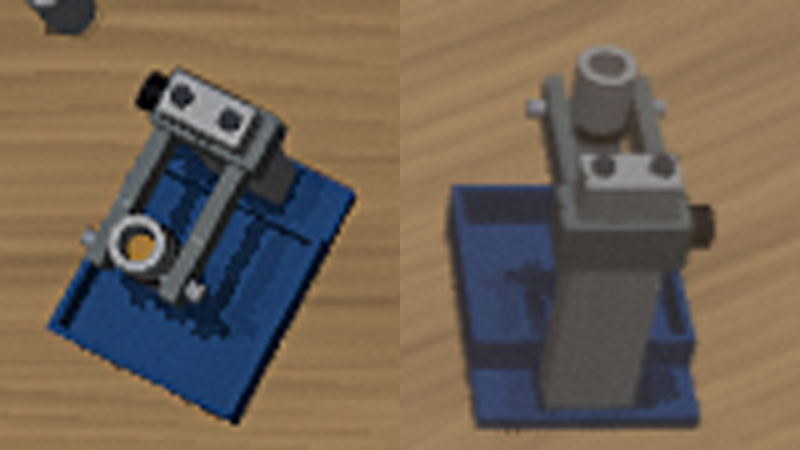

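View pics/hold.png

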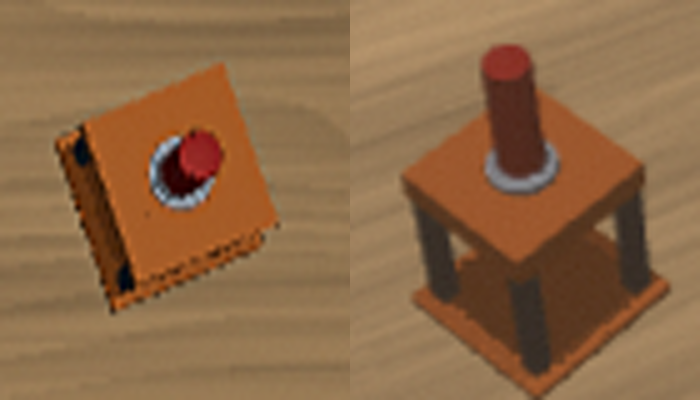

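Run:
```python
from h import *
t=load("top1");s=load("scene1")
np.set_printoptions(precision=1,suppress=True)
print("handle top",tri((t,375,237.1),(s,246.4,247.4)), onz(t,375,237.1,149),onz(s,246.4,247.4,149))
print("mouth",tri((t,212.4,213.8),(s,411,208.6)))
for z in (135,150,165): print(z,onz(t,212.4,213.8,z),onz(s,411,208.6,z))
# tray rim corners in top view (z=26): right (355,190), bottom (235,425), left(50,325)
C=[onz(t,185+u/5,165+v/5,26) for u,v in((355,190),(235,420),(50,325))]
print(C,[np.linalg.norm(C[i]-C[i+1]) for i in (0,1)])
print("tray ctr",(C[0]+C[2])/2)
d=C[0]-C[1];print("stand x yaw",np.degrees(np.arctan2(d[1],d[0])))
# clamp plate top centre: top (208,107); scene (632,172)
print("clampplate",tri((t,185+208/5,165+107/5),(s,370+232/5,195+172/5)))
# holder plate corners z=85
H=[onz(t,335+u/5,210+v*.875/5,85) for u,v in((85,122),(223,63),(278,222),(138,287))]
print(H,np.mean(H,0))
HS=[onz(s,215+(u-350)/5,235+v/5,85) for u,v in((403,175),(537,92),(643,165),(518,265))]
print(HS,np.mean(HS,0))
o=sensors.get_obs();print(o["clock"],o["tool_pos"],o["ee_rot"])
```

```text
handle top (array([ 522.3, -175.1,  147.3]), [np.float64(0.3168361472278725), np.float64(0.3168361472278759)]) [ 522.2 -174.6  149. ] [ 523.7 -175.9  149. ]
mouth (array([577.5, 178.5, 144.3]), [np.float64(0.9201952279127967), np.float64(0.9201952279126843)])
135 [579.6 181.2 135. ] [569.4 184.8 135. ]
150 [577.1 178.2 150. ] [582.1 173.1 150. ]
165 [574.6 175.2 165. ] [594.7 161.4 165. ]
[array([623.2,  96.6,  26. ]), array([511. , 154.5,  26. ]), array([558.3, 244.6,  26. ])] [np.float64(126.30949277629438), np.float64(101.77405147495547)]
tray ctr [590.8 170.6  26. ]
stand x yaw -27.2769416115506
clampplate (array([637.5, 147.5, 148.5]), [np.float64(0.6154853782847683), np.float64(0.6154853782846242)])
[array([ 543.3, -131.1,   85. ]), array([ 566.7, -195.5,   85. ]), array([ 501.8, -218.9,   85. ]), array([ 476.4, -153.9,   85. ])] [ 522.1 -174.9   85. ]
[array([ 503.4, -220.2,   85. ]), array([ 486.3, -154.5,   85. ]), array([ 544.2, -131.8,   85. ]), array([ 568.6, -196.6,   85. ])] [ 525.6 -175.8   85. ]
0.25 [255.8 570.1 239. ] [-3.1 -0.   2.7]
```

```bash
cat >> h.py <<'E'
from scipy.spatial.transform import Rotation as Ro
def go(x,y,z,yaw=None):
    o=sensors.get_obs();R=Ro.from_euler('xyz',o["ee_rot"])
    d=R.inv().apply(np.array([x,y,z])-o["tool_pos"])/1000
    T=Ro.from_euler('xyz',[np.pi,0,o["ee_rot"][2] if yaw is None else yaw])
    rv=(R.inv()*T).as_rotvec()/(np.pi/2)
    print("clk",round(o["clock"],2),"pos",o["tool_pos"].round(1),"rot",o["ee_rot"].round(4),"F",o["force"].round(1),"gap",round(o["finger_gap"],1),"q6",round(o["q"][5],2))
    print("delta",d.round(4).tolist(),"turn",rv.round(4).tolist())
E
python3 -c "
from h import *
go(522.5,-175,215,2.665)"
```

```text
clk 0.25 pos [255.8 570.1 239. ] rot [-3.1410e+00 -1.0000e-04  2.7198e+00] F [-0.1 -0.3 -0.3] gap 85.5 q6 -0.1
delta [-0.5484, -0.5706, 0.0243] turn [-0.0003, -0.0, 0.0349]
```

```bash
for i in 1; do python3 -m crank '[[0,-0.548,-0.571,0.024,0,0,0.035],[0,-0.548,-0.571,0.024,0,0,0.035],[0,-0.548,-0.571,0.024,0,0,0.035],[0,-0.548,-0.571,0.024,0,0,0.035],[0,-0.548,-0.571,0.024,0,0,0.035]]' 80; done; python3 -c "
from h import *
go(522.5,-175,215,2.665)"
```

```text
clock: 0.67
tool_pos: [325.9, 372.3, 232.9]
ee_rot: [-3.141, 0.0, 2.665]
force: [1.4, 1.1, 0.5]
finger_gap: 42.5
clk 0.67 pos [325.9 372.3 232.9] rot [-3.1411e+00  1.0000e-04  2.6654e+00] F [1.4 1.1 0.5] gap 42.5 q6 -0.36
delta [-0.4256, -0.3963, 0.0181] turn [-0.0003, 0.0, 0.0003]
```

```bash
python3 -m crank '[[0,-0.426,-0.396,0.018,0,0,0],[0,-0.426,-0.396,0.018,0,0,0],[0,-0.426,-0.396,0.018,0,0,0],[0,-0.426,-0.396,0.018,0,0,0],[0,-0.426,-0.396,0.018,0,0,0]]'; python3 -c "
from h import *
go(522.5,-175,215,2.665)"
```

```text
clock: 1.08
tool_pos: [396.5, 176.2, 226.7]
ee_rot: [-3.141, 0.0, 2.666]
force: [1.3, 1.9, 0.1]
finger_gap: 42.6
clk 1.08 pos [396.5 176.2 226.7] rot [-3.1414e+00  4.0000e-04  2.6657e+00] F [1.3 1.9 0.1] gap 42.6 q6 -0.81
delta [-0.273, -0.2545, 0.0119] turn [-0.0001, 0.0003, 0.0004]
```

```bash
python3 -m crank '[[0,-0.273,-0.2545,0.012,0,0,0],[0,-0.273,-0.2545,0.012,0,0,0],[0,-0.273,-0.2545,0.012,0,0,0],[0,-0.273,-0.2545,0.012,0,0,0],[0,-0.273,-0.2545,0.012,0,0,0]]'; python3 -c "
from h import *
go(522.5,-175,215,2.665)"
```

```text
clock: 1.5
tool_pos: [466.6, -20.1, 220.2]
ee_rot: [3.142, 0.001, 2.666]
force: [1.8, 0.7, 1.0]
finger_gap: 42.7
clk 1.5 pos [466.6 -20.1 220.2] rot [3.1415e+00 8.0000e-04 2.6655e+00] F [1.8 0.7 1. ] gap 42.7 q6 -1.27
delta [-0.1206, -0.112, 0.0053] turn [0.0, 0.0005, 0.0003]
```

```bash
python3 -m crank '[[0,-0.1206,-0.112,0.005,0,0,0],[0,-0.1206,-0.112,0.005,0,0,0],[0,-0.1206,-0.112,0.005,0,0,0],[0,-0.1206,-0.112,0.005,0,0,0],[0,-0.1206,-0.112,0.005,0,0,0]]'; python3 -c "
from h import *
snap('wrist','w1');
go(522.5,-175,113,2.665)"
```

```text
clock: 1.92
tool_pos: [524.8, -181.4, 215.1]
ee_rot: [-3.141, 0.004, 2.662]
force: [-1.2, 0.4, -0.5]
finger_gap: 42.6
clk 1.97 pos [ 523.4 -178.4  214.9] rot [-3.1413e+00  1.6000e-03  2.6618e+00] F [-0.4  0.7 -0.1] gap 42.6 q6 -1.53
delta [0.0026, 0.0027, 0.1019] turn [-0.0002, 0.001, -0.002]
```

View pics/w1.png

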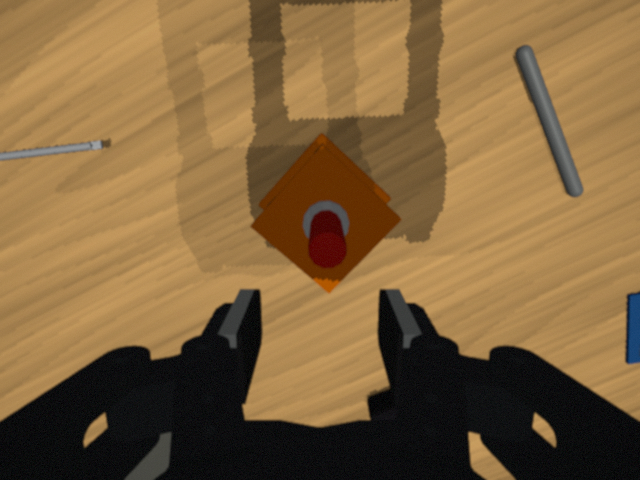

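```bash
python3 -c "
from h import *
f=load('w1'); print(onz(f,327,250,149)); 
hsv=cv2.cvtColor(f['img'],cv2.COLOR_BGR2HSV)
m=cv2.inRange(hsv,(5,190,60),(14,255,255));c=max(cv2.findContours(m,0,2)[0],key=cv2.contourArea)
print(cv2.boundingRect(c)); print(proj(f,[522.5,-175,149]),proj(f,[522.5,-175,85]))
for p in((252,226),(321,148),(400,216),(330,288)): print(onz(f,*p,85))
go(522.5,-175,113,2.665)"
```

```text
[ 520.66254424 -175.74815631  149.        ]
(252, 134, 149, 159)
[329.99431095 252.44973345] [327.60918303 223.92087812]
[ 500.97832674 -219.37226033   85.        ]
[ 477.62180418 -156.5508212    85.        ]
[ 539.46796983 -130.9922797    85.        ]
[ 562.94018964 -193.95607177   85.        ]
clk 1.97 pos [ 523.4 -178.4  214.9] rot [-3.1413e+00  1.6000e-03  2.6618e+00] F [-0.4  0.7 -0.1] gap 42.6 q6 -1.53
delta [0.0026, 0.0027, 0.1019] turn [-0.0002, 0.001, -0.002]
```

```bash
python3 -m crank '[[0,0.003,0.0025,0.01,0,0,0],[0,0.003,0.0025,0.03,0,0,0],[0,0.003,0.0025,0.06,0,0,0],[0,0.003,0.0025,0.09,0,0,0],[0,0.003,0.0025,0.102,0,0,0]]';python3 -m crank '[[0,0,0,0,0,0,0],[-0.3,0,0,0,0,0,0],[-1,0,0,0,0,0,0],[-1,0,0,0,0,0,0],[-1,0,0,0,0,0,0]]' 80; python3 -c "
from h import *
go(522,-175.3,113,2.665)"
```

```text
clock: 2.38
tool_pos: [520.3, -173.5, 109.8]
ee_rot: [-3.141, -0.002, 2.662]
force: [-0.8, 0.0, -0.6]
finger_gap: 42.8
clock: 2.8
tool_pos: [520.8, -173.6, 110.9]
ee_rot: [-3.141, -0.001, 2.662]
force: [0.1, 0.3, -1.4]
finger_gap: 18.5
clk 2.8 pos [ 520.8 -173.6  110.9] rot [-3.1413e+00 -6.0000e-04  2.6624e+00] F [ 0.1  0.3 -1.4] gap 18.5 q6 -1.52
delta [-0.0019, -0.001, -0.0021] turn [-0.0002, -0.0004, -0.0016]
```

```bash
python3 -m crank '[[-1,0,0,-0.01,0,0,0],[-1,0,0,-0.03,0,0,0],[-1,0,0,-0.07,0,0,0],[-1,0,0,-0.11,0,0,0],[-1,0,0,-0.15,0,0,0]]';python3 -m crank '[[-1,0,0,-0.01,0,0,0],[-1,0,0,-0.01,0,0,0],[-1,0,0,-0.01,0,0,0]]'; python3 -c "
from h import *
snap('wrist','w2')
go(577.5,178.5,270,2.665)"
```

```text
clock: 3.22
tool_pos: [520.4, -173.3, 263.9]
ee_rot: [-3.141, -0.0, 2.662]
force: [1.7, -0.3, -2.7]
finger_gap: 18.1
clock: 3.47
tool_pos: [520.4, -173.4, 275.1]
ee_rot: [-3.141, 0.002, 2.662]
force: [0.0, 0.2, -2.5]
finger_gap: 18.3
clk 3.52 pos [ 519.9 -173.2  273.7] rot [-3.1413e+00 -5.0000e-04  2.6623e+00] F [-0.2  0.3 -2.1] gap 18.0 q6 -1.52
delta [0.1111, 0.3386, 0.0037] turn [-0.0002, -0.0003, -0.0017]
```

View pics/w2.png

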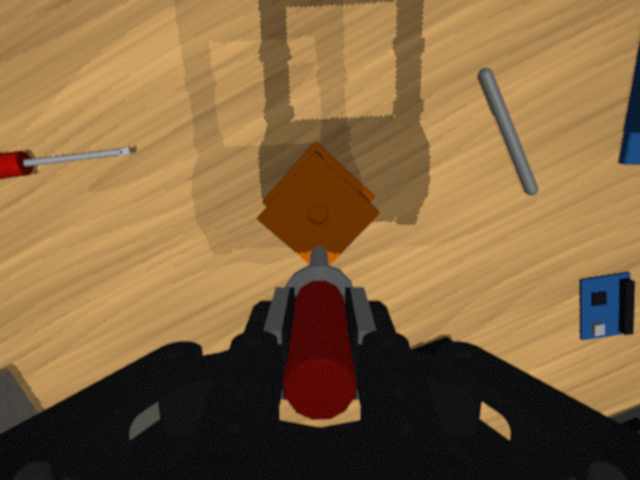

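```bash
python3 -m crank '[[-1,0.111,0.339,0,0,0,0],[-1,0.111,0.339,0,0,0,0],[-1,0.111,0.339,0,0,0,0],[-1,0.111,0.339,0,0,0,0],[-1,0.111,0.339,0,0,0,0]]'; python3 -c "
from h import *
go(577.5,178.5,270,2.665)"
```

```text
clock: 3.93
tool_pos: [552.9, 34.2, 272.1]
ee_rot: [-3.14, -0.003, 2.662]
force: [0.9, 0.9, -1.4]
finger_gap: 18.4
clk 3.93 pos [552.9  34.2 272.1] rot [-3.1401 -0.0032  2.6619] F [ 0.9  0.9 -1.4] gap 18.4 q6 -1.14
delta [0.0448, 0.1394, 0.0021] turn [-0.001, -0.0021, -0.002]
```

```bash
python3 -m crank '[[-1,0.012,0.037,0,0,0,0],[-1,0.024,0.074,0,0,0,0],[-1,0.034,0.108,0,0,0,0],[-1,0.045,0.139,0,0,0,0],[-1,0.045,0.139,0,-0.001,-0.002,-0.002]]'; python3 -m crank '[[-1,0,0,0,0,0,0],[-1,0,0,0,0,0,0],[-1,0,0,0,0,0,0]]'; python3 -c "
from h import *
snap('wrist','w3');snap('top','t3');snap('scene','s3')
go(577.5,178.5,270,2.665)"
```

```text
clock: 4.35
tool_pos: [576.7, 183.4, 269.9]
ee_rot: [-3.141, -0.003, 2.669]
force: [-1.1, -0.3, -1.4]
finger_gap: 18.2
clock: 4.6
tool_pos: [576.1, 182.8, 268.9]
ee_rot: [-3.14, -0.005, 2.668]
force: [0.1, -0.7, -2.4]
finger_gap: 18.4
clk 4.75 pos [576.6 182.4 269.8] rot [-3.141  -0.0034  2.6673] F [-0.9  0.3 -3. ] gap 18.3 q6 -0.89
delta [-0.0026, -0.0031, -0.0002] turn [-0.0004, -0.0021, 0.0015]
```

View pics/w3.png

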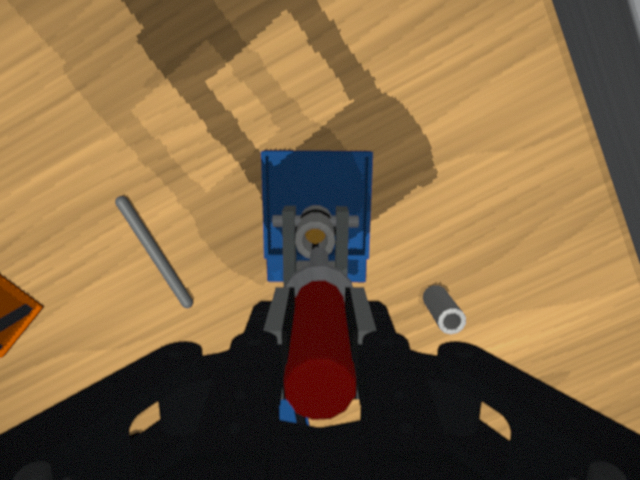

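View pics/s3.png

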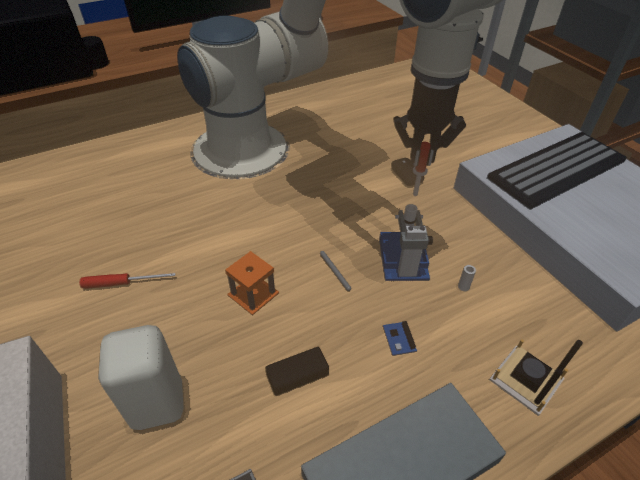

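```bash
python3 -c "
from h import *
w=load('w3');s=load('s3')
c=lambda f,x,y,a,b,k: cv2.resize(f['img'][y:y+b,x:x+a],None,fx=k,fy=k,interpolation=cv2.INTER_CUBIC)
cv2.imwrite('pics/z3.png',np.hstack([c(w,280,195,80,100,5),c(s,380,130,80,100,5)]))"
```

```text
(no output)
```

View pics/z3.png

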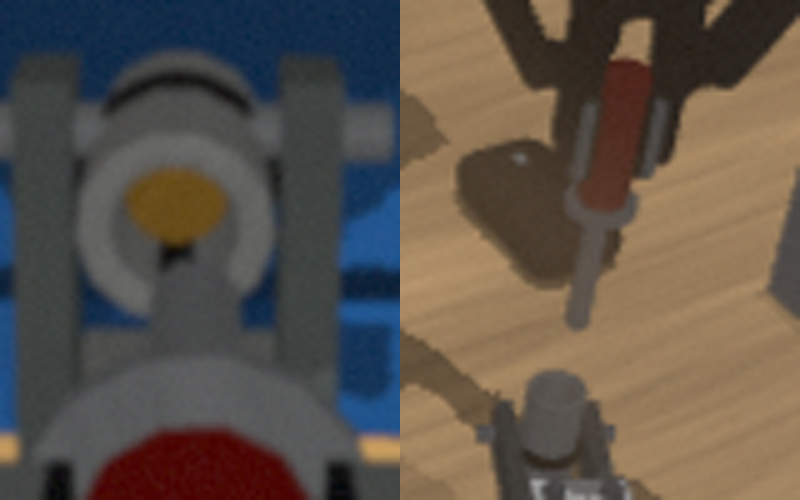

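```bash
python3 -c "
from h import *
np.set_printoptions(precision=1,suppress=True)
w=load('w3');s=load('s3');t=load('top1')
c,d=ray(w,320,240);print('cam',c,d)
Rw=np.array(w['R'])
for z in (138,144,150): print(onz(w,315.2,240.8,z), (c[2]-z))
m=(315.2,240.8)
X,e=tri((w,*m),(t,212.4,213.8),(load('scene1'),411,208.6));print('mouth',X,e)
print('depth by size',416.5*26/39.6,'depth of X',(Rw@X+w['t'])[2])
R=Ro.from_euler('xyz',[-3.141,-.0034,2.6673]);P=np.array([576.6,182.4,269.8])
tip=P+R.apply([0,0,86.9]);print('tip nominal',tip,proj(w,tip),proj(s,tip))
print('tip wrist',onz(w,319,195+262/5,183),'scene',onz(s,380+178/5,130+322/5,183))
fl=P+R.apply([0,0,25.9]);print('flange',proj(s,fl))
ht=P+R.apply([0,0,-38.1]);print('htop',proj(w,ht),proj(s,ht))
"
```

```text
cam [518.4 211.8 403.9] [ 0.2 -0.1 -1. ]
[579.4 177.1 138. ] 265.936919480962
[578.1 177.9 144. ] 259.936919480962
[576.7 178.7 150. ] 253.936919480962
mouth [577.7 178.2 144.7] [np.float64(0.28153115668553097), np.float64(1.0201090785487712), np.float64(0.8783486902842593)]
depth by size 273.45959595959596 depth of X 268.0111536834132
tip nominal [576.3 182.5 182.9] [320.4 252.3] [415.3 193.7]
tip wrist [573.4 183.1 183. ] scene [578.4 181.6 183. ]
flange [420.  170.2]
htop [321.4 388. ] [425.3 143.1]
```

```bash
python3 -m crank '[[-1,-0.002,-0.0028,0.01,-0.0004,-0.002,0],[-1,-0.002,-0.0028,0.02,-0.0004,-0.002,0],[-1,-0.002,-0.0028,0.031,-0.0004,-0.002,0],[-1,-0.002,-0.0028,0.031,-0.0004,-0.002,0],[-1,-0.002,-0.0028,0.031,-0.0004,-0.002,0]]'; python3 -m crank '[[-1,0,0,0,0,0,0],[-1,0,0,0,0,0,0]]'; python3 -c "
from h import *
snap('wrist','w4');snap('top','t4');snap('scene','s4')
go(577,178.5,239,2.667)
w=load('w4');s=load('s4');t=load('t4')
c=lambda f,x,y,a,b,k: cv2.resize(f['img'][y:y+b,x:x+a],None,fx=k,fy=k,interpolation=cv2.INTER_CUBIC)
cv2.imwrite('pics/z4.png',np.hstack([c(w,280,195,80,100,5),c(s,380,140,80,100,5)]))"
```

```text
clock: 5.17
tool_pos: [576.6, 178.9, 238.0]
ee_rot: [-3.14, -0.002, 2.667]
force: [-0.5, 1.0, -1.2]
finger_gap: 18.3
clock: 5.33
tool_pos: [576.8, 179.0, 238.3]
ee_rot: [-3.141, -0.001, 2.667]
force: [-0.6, -0.1, -2.1]
finger_gap: 17.9
clk 5.48 pos [576.8 179.  238.4] rot [-3.1409e+00 -1.2000e-03  2.6671e+00] F [ 0.8 -0.1 -2.3] gap 18.4 q6 -0.89
delta [-0.0004, -0.0004, -0.0006] turn [-0.0004, -0.0007, 0.0001]
```

View pics/z4.png

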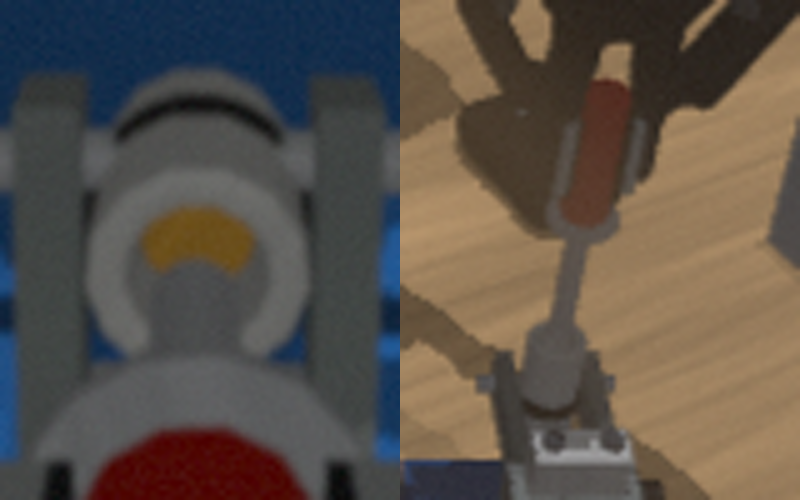

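```bash
python3 -c "
from h import *
w=load('w4')
for z in (151.5,145): print(z,(proj(w,[576.8,179,z])-[280,195])*5, (proj(w,[577.9,178.2,z])-[280,195])*5)
tx=np.array([-.889,.457,0])
print('near tip edge',(proj(w,np.array([576.8,179,151.5])+5*tx)-[280,195])*5)
print('mouth axis', onz(w,280+197/5,195+277/5,145), 'top edge', onz(w,280+197/5,195+169/5,145))
"
```

```text
151.5 [202.75981354 279.86392569] [200.86990662 291.48083605]
145 [202.60543003 263.7809272 ] [200.76572811 275.11395375]
near tip edge [202.80299681 236.35847058]
mouth axis [577.90300066 177.71555925 145.        ] top edge [566.64446172 183.49966936 145.        ]
```

```bash
python3 -c "
from h import *
w=load('w4')['img'];v=load('w3')['img'];t=load('t4')['img']
c=lambda f: cv2.convertScaleAbs(cv2.resize(f[225:285,295:345],None,fx=8,fy=8,interpolation=cv2.INTER_NEAREST),alpha=1.6)
cv2.imwrite('pics/z5.png',np.hstack([c(v),c(w)]))"
```

```text
(no output)
```

View pics/z5.png

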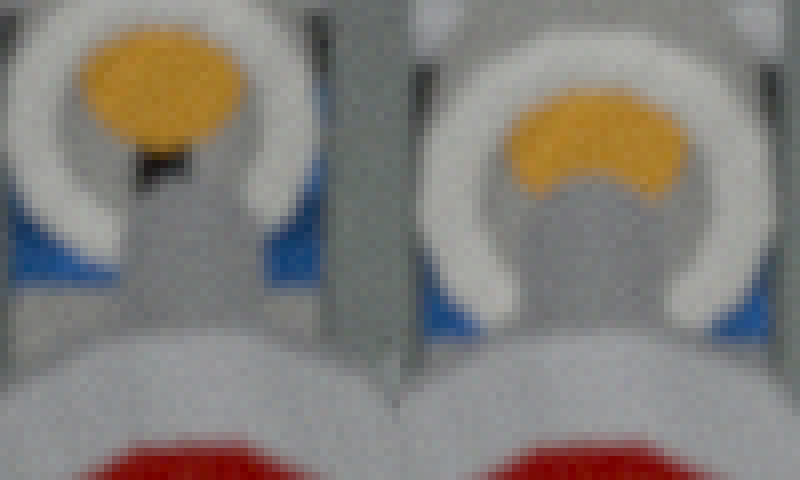

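```bash
python3 -c "
from h import *
tx=np.array([-.889,.457,0])
for n,P in(('w4',[576.8,179,238.4]),('w3',[576.6,182.4,269.8])):
  w=load(n);P=np.array(P)
  print(n,'fl',[proj(w,P+15*tx+[0,0,-d]) for d in (21.9,25.9)],'tip',proj(w,P+5*tx+[0,0,-86.9]),'handle top',proj(w,P+[0,0,38.1]+10*tx),proj(w,P+[0,0,38.1]-10*tx))
w=load('w4')['img'];cv2.imwrite('pics/z6.png',cv2.convertScaleAbs(cv2.resize(w[230:430,240:400],None,fx=3,fy=3),alpha=1.5))
"
```

```text
w4 fl [array([321.03408921, 260.9303164 ]), array([320.99619325, 257.90847834])] tip [320.56059936 242.27169412] handle top [321.89851135 350.24918197] [321.76681725 416.66611711]
w3 fl [array([320.87099176, 263.05243701]), array([320.84608045, 260.00228841])] tip [320.53567513 244.13265623] handle top [321.41460797 353.33421473] [321.22933518 420.16905903]
```

View pics/z6.png

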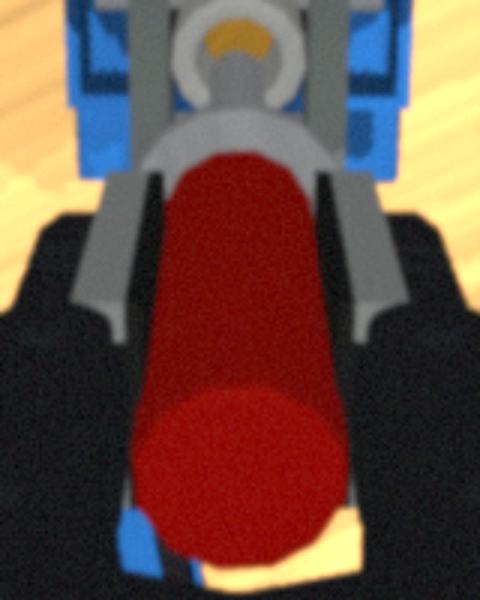

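```bash
python3 -m crank '[[-1,0.0025,0,0,0,0,0],[-1,0.0025,0,0,0,0,0],[-1,0.0025,0,0,0,0,0],[-1,0.0025,0,0.001,0,0,0]]'; python3 -c "
from h import *
snap('wrist','w5')
go(577,178.5,228,2.667)
w=load('w5')['img']
c=lambda f: cv2.convertScaleAbs(cv2.resize(f[225:285,295:345],None,fx=8,fy=8,interpolation=cv2.INTER_NEAREST),alpha=1.6)
cv2.imwrite('pics/z7.png',c(w))"
```

```text
clock: 5.82
tool_pos: [574.6, 180.2, 237.6]
ee_rot: [-3.141, -0.001, 2.667]
force: [0.3, 0.1, -2.1]
finger_gap: 18.1
clk 5.87 pos [574.5 180.2 237.3] rot [-3.1410e+00 -1.2000e-03  2.6672e+00] F [-0.1 -0.4 -2.3] gap 18.3 q6 -0.89
delta [-0.003, -0.0004, 0.0093] turn [-0.0004, -0.0007, 0.0001]
```

View pics/z7.png

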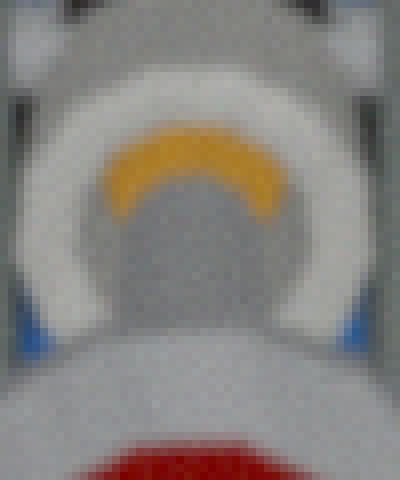

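```bash
python3 -m crank '[[-1,0,0,0.002,0,0,0],[-1,0,0,0.004,0,0,0],[-1,0,0,0.006,0,0,0],[-1,0,0,0.008,0,0,0],[-1,0,0,0.009,0,0,0]]'; python3 -c "
from h import *
snap('wrist','w6')
go(574.6,180.2,220,2.667)
w=load('w6')['img']
c=lambda f: cv2.convertScaleAbs(cv2.resize(f[225:285,295:345],None,fx=8,fy=8,interpolation=cv2.INTER_NEAREST),alpha=1.6)
cv2.imwrite('pics/z8.png',c(w))"
```

```text
clock: 6.28
tool_pos: [574.4, 180.1, 227.8]
ee_rot: [-3.141, -0.002, 2.667]
force: [0.8, 0.0, -2.1]
finger_gap: 18.3
clk 6.33 pos [574.4 180.1 227.7] rot [-3.1405e+00 -1.7000e-03  2.6672e+00] F [-0.2 -0.3 -2.4] gap 18.1 q6 -0.89
delta [-0.0002, 0.0002, 0.0077] turn [-0.0007, -0.0011, 0.0001]
```

View pics/z8.png

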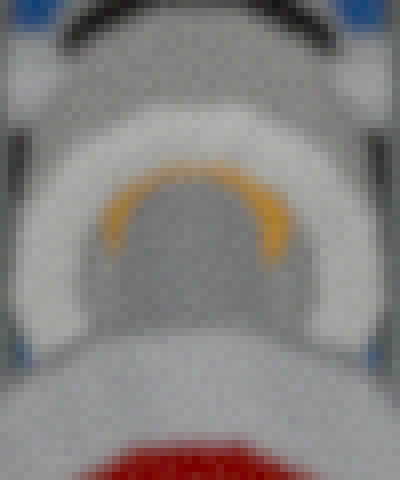

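```bash
python3 -m crank '[[-1,-0.0005,0,0.002,0,0,0],[-1,-0.0005,0,0.003,0,0,0],[-1,-0.0005,0,0.005,0,0,0],[-1,-0.0005,0,0.006,0,0,0],[-1,-0.0005,0,0.008,0,0,0]]'; python3 -m crank '[[-1,0,0,0.002,0,0,0],[-1,0,0,0.003,0,0,0],[-1,0,0,0.005,0,0,0]]'; python3 -c "
from h import *
snap('wrist','w7')
go(574.6,180.2,220,2.667)
w=load('w7')['img']
c=lambda f: cv2.convertScaleAbs(cv2.resize(f[225:305,295:345],None,fx=7,fy=7,interpolation=cv2.INTER_NEAREST),alpha=1.6)
cv2.imwrite('pics/z9.png',c(w))"
```

```text
clock: 6.75
tool_pos: [574.8, 179.9, 219.8]
ee_rot: [-3.141, -0.002, 2.667]
force: [-1.2, 0.6, -2.0]
finger_gap: 18.5
clock: 7.0
tool_pos: [575.1, 180.0, 215.1]
ee_rot: [-3.141, -0.001, 2.667]
force: [-0.6, 0.5, 3.1]
finger_gap: 18.3
clk 7.05 pos [574.9 180.  214.6] rot [-3.1410e+00 -1.3000e-03  2.6672e+00] F [0.4 0.3 3.5] gap 18.1 q6 -0.89
delta [0.0004, 0.0, -0.0054] turn [-0.0004, -0.0008, 0.0001]
```

View pics/z9.png

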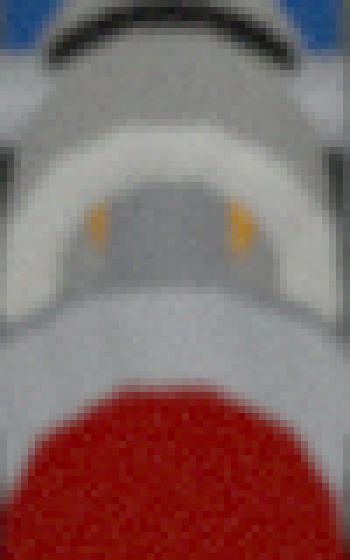

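```bash
python3 -m crank '[[-1,0,0,0.001,0,0,0],[-1,0,0,0.002,0,0,0],[-1,0,0,0.003,0,0,0],[-1,0,0,0.004,0,0,0]]'; python3 -m crank '[[-1,0,0,0.001,0,0,0],[-1,0,0,0.002,0,0,0],[-1,0,0,0.003,0,0,0],[-1,0,0,0.004,0,0,0]]';python3 -c "
from h import *
go(574.8,180,205,2.667)"
```

```text
clock: 7.38
tool_pos: [575.0, 180.0, 210.6]
ee_rot: [-3.141, -0.001, 2.667]
force: [0.0, 0.3, 3.8]
finger_gap: 18.4
clock: 7.72
tool_pos: [575.0, 180.0, 206.5]
ee_rot: [-3.141, -0.001, 2.667]
force: [-1.4, -0.5, 4.1]
finger_gap: 18.3
clk 7.72 pos [575.  180.  206.5] rot [-3.1411e+00 -1.2000e-03  2.6672e+00] F [-1.4 -0.5  4.1] gap 18.3 q6 -0.89
delta [0.0002, -0.0001, 0.0015] turn [-0.0003, -0.0007, 0.0001]
```

```bash
for i in 1 ; do python3 -m crank '[[-1,0,0,0.002,0,0,0],[-1,0,0,0.004,0,0,0],[-1,0,0,0.006,0,0,0],[-1,0,0,0.008,0,0,0],[-1,0,0,0.010,0,0,0]]'; python3 -m crank '[[-1,0,0,0.002,0,0,0],[-1,0,0,0.004,0,0,0],[-1,0,0,0.006,0,0,0],[-1,0,0,0.008,0,0,0],[-1,0,0,0.010,0,0,0]]';done; python3 -c "
from h import *
go(574.8,180,180,2.667)"
```

```text
clock: 8.13
tool_pos: [575.0, 180.0, 196.2]
ee_rot: [-3.141, -0.001, 2.667]
force: [-0.3, -0.1, 4.1]
finger_gap: 17.9
clock: 8.55
tool_pos: [574.9, 180.0, 186.0]
ee_rot: [-3.141, -0.001, 2.667]
force: [-1.0, -0.1, 3.8]
finger_gap: 18.1
clk 8.55 pos [574.9 180.  186. ] rot [-3.1410e+00 -1.2000e-03  2.6672e+00] F [-1.  -0.1  3.8] gap 18.1 q6 -0.89
delta [0.0001, -0.0001, 0.006] turn [-0.0004, -0.0008, 0.0001]
```

```bash
python3 -m crank '[[-1,0,0,0.001,0,0,0],[-1,0,0,0.002,0,0,0],[-1,0,0,0.003,0,0,0],[-1,0,0,0.004,0,0,0],[-1,0,0,0.005,0,0,0]]'; python3 -m crank '[[-1,0,0,0.001,0,0,0],[-1,0,0,0.002,0,0,0],[-1,0,0,0.003,0,0,0]]'; python3 -c "
from h import *
snap('wrist','w8');snap('scene','s8')
w=load('w8')['img'];s=load('s8')['img']
c=lambda f,x,y,a,b,k: cv2.convertScaleAbs(cv2.resize(f[y:y+b,x:x+a],None,fx=k,fy=k,interpolation=cv2.INTER_CUBIC),alpha=1.5)
cv2.imwrite('pics/z10.png',np.hstack([c(w,270,230,100,100,4),c(s,370,170,80,80,5)]))
go(574.8,180,171,2.667)"
```

```text
clock: 8.97
tool_pos: [574.9, 180.0, 180.9]
ee_rot: [-3.141, -0.001, 2.667]
force: [-1.6, 0.9, 3.3]
finger_gap: 18.3
clock: 9.22
tool_pos: [574.9, 180.0, 177.8]
ee_rot: [-3.141, -0.001, 2.667]
force: [-1.2, -0.1, 2.4]
finger_gap: 18.3
clk 9.32 pos [574.6 179.9 177.5] rot [-3.1405e+00 -1.8000e-03  2.6672e+00] F [-0.1 -0.  -2.8] gap 18.1 q6 -0.89
delta [-0.0001, 0.0002, 0.0065] turn [-0.0007, -0.0012, 0.0001]
```

View pics/z10.png

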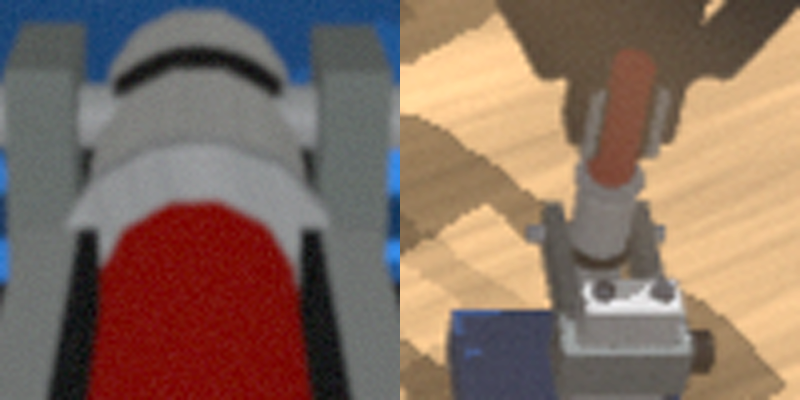

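```bash
python3 -m crank '[[-1,0,0,0.001,0,0,0],[-1,0,0,0.002,0,0,0],[-1,0,0,0.0025,0,0,0],[-1,0,0,0.003,0,0,0],[-1,0,0,0.003,0,0,0]]'; python3 -c "
from h import *
go(574.8,180,171,2.667)"
```

```text
clock: 9.73
tool_pos: [574.6, 179.9, 174.3]
ee_rot: [-3.14, -0.002, 2.667]
force: [0.1, -0.5, -2.0]
finger_gap: 18.2
clk 9.73 pos [574.6 179.9 174.3] rot [-3.1403e+00 -2.0000e-03  2.6672e+00] F [ 0.1 -0.5 -2. ] gap 18.2 q6 -0.89
delta [-0.0002, 0.0002, 0.0033] turn [-0.0008, -0.0013, 0.0001]
```

```bash
python3 -m crank '[[-1,0,0,0.0005,0,0,0],[-1,0,0,0.0008,0,0,0],[-1,0,0,0.001,0,0,0]]'; python3 -m crank '[[-1,0,0,0.0004,0,0,0],[-1,0,0,0.0006,0,0,0]]'
```

```text
clock: 9.98
tool_pos: [574.6, 179.9, 173.4]
ee_rot: [-3.14, -0.002, 2.667]
force: [-1.0, -0.2, 2.0]
finger_gap: 18.7
clock: 10.15
tool_pos: [574.7, 179.9, 173.0]
ee_rot: [-3.141, -0.002, 2.667]
force: [-1.4, -0.9, 4.0]
finger_gap: 17.9
```

```bash
python3 -m crank '[[-1,0,0,0.0003,0,0,0],[-1,0,0,0.0006,0,0,0],[-1,0,0,0.0006,0,0,0]]'; python3 -c "
from h import *
snap('wrist','w9');snap('scene','s9')
w=load('w9')['img'];s=load('s9')['img']
c=lambda f,x,y,a,b,k: cv2.convertScaleAbs(cv2.resize(f[y:y+b,x:x+a],None,fx=k,fy=k,interpolation=cv2.INTER_CUBIC),alpha=1.5)
cv2.imwrite('pics/z11.png',np.hstack([c(w,270,230,100,100,4),c(s,370,170,80,80,5)]))
go(574.8,180,171,2.667)"
```

```text
clock: 10.4
tool_pos: [574.7, 179.9, 172.7]
ee_rot: [-3.141, -0.001, 2.667]
force: [-3.7, -0.7, 6.9]
finger_gap: 18.2
clk 10.5 pos [574.7 179.9 172.7] rot [-3.1408e+00 -1.4000e-03  2.6672e+00] F [-2.4 -0.9  6.3] gap 18.3 q6 -0.89
delta [-0.0, 0.0001, 0.0017] turn [-0.0005, -0.0009, 0.0001]
```

View pics/z11.png

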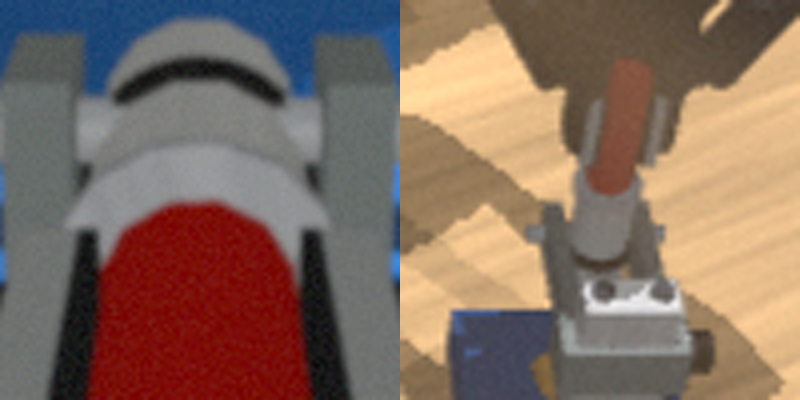

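```bash
python3 -m crank '[[-1,0,0,0.0004,0,0,0],[-1,0,0,0.0007,0,0,0],[-1,0,0,0.0008,0,0,0],[-1,0,0,0.0008,0,0,0]]'
```

```text
clock: 10.83
tool_pos: [574.8, 179.9, 172.4]
ee_rot: [-3.141, -0.001, 2.667]
force: [-3.4, -0.4, 8.8]
finger_gap: 18.1
```

```bash
python3 -m crank '[[-1,0,0,0.0003,0,0,0],[-1,0,0,0.0003,0,0,0],[-1,0,0,0.0003,0,0,0]]'; python3 -m crank '[[-1,0,0,-0.002,0,0,0],[-1,0,0,-0.007,0,0,0],[-1,0,0,-0.017,0,0,0],[-1,0,0,-0.032,0,0,0],[-1,0,0,-0.05,0,0,0]]'; python3 -m crank '[[-1,0,0,-0.015,0,0,0],[-1,0,0,-0.03,0,0,0],[-1,0,0,-0.045,0,0,0],[-1,0,0,-0.055,0,0,0],[-1,0,0,-0.055,0,0,0]]'; python3 -c "
from h import *
snap('scene','s10')
s=load('s10')['img']
cv2.imwrite('pics/z12.png',cv2.convertScaleAbs(cv2.resize(s[120:290,360:480],None,fx=4.5/1.3,fy=4.5/1.3,interpolation=cv2.INTER_CUBIC),alpha=1.5))
go(521.5,-175,280,2.667)"
```

```text
clock: 11.08
tool_pos: [574.7, 179.9, 172.5]
ee_rot: [-3.141, -0.001, 2.667]
force: [-1.7, -1.0, 7.0]
finger_gap: 17.8
clock: 11.5
tool_pos: [574.4, 179.8, 223.0]
ee_rot: [-3.14, -0.002, 2.667]
force: [-0.4, -0.4, -1.7]
finger_gap: 18.5
clock: 11.92
tool_pos: [575.5, 180.1, 280.6]
ee_rot: [3.14, 0.001, 2.667]
force: [0.7, 0.7, -2.3]
finger_gap: 18.2
clk 11.97 pos [575.  179.9 279.1] rot [ 3.1415e+00 -2.0000e-04  2.6672e+00] F [ 0.3 -0.  -2.1] gap 18.3 q6 -0.89
delta [-0.1146, -0.3402, -0.001] turn [0.0001, -0.0001, 0.0001]
```

View pics/z12.png

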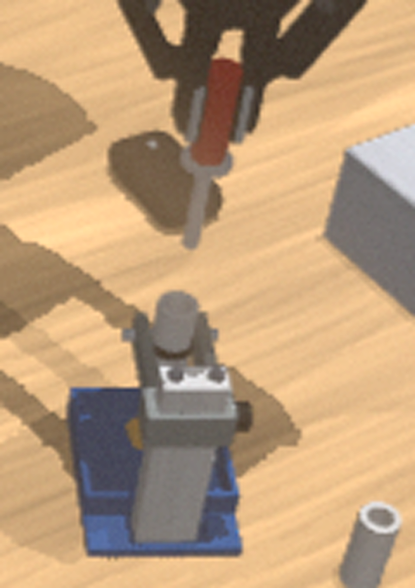

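```bash
python3 -m crank '[[-1,-0.115,-0.339,0,0,0,0],[-1,-0.115,-0.339,0,0,0,0],[-1,-0.115,-0.339,0,0,0,0],[-1,-0.115,-0.339,0,0,0,0],[-1,-0.115,-0.339,0,0,0,0]]'; python3 -c "
from h import *
go(520.5,-173.4,275,2.667)"
```

```text
clock: 12.38
tool_pos: [543.1, -27.9, 277.7]
ee_rot: [-3.141, -0.002, 2.668]
force: [1.2, -1.3, -1.2]
finger_gap: 18.5
clk 12.38 pos [543.1 -27.9 277.7] rot [-3.1412e+00 -1.5000e-03  2.6677e+00] F [ 1.2 -1.3 -1.2] gap 18.5 q6 -1.26
delta [-0.0463, -0.1398, 0.0026] turn [-0.0002, -0.001, 0.0004]
```

```bash
python3 -m crank '[[-1,-0.012,-0.037,0.01,0,0,0],[-1,-0.024,-0.074,0.03,0,0,0],[-1,-0.035,-0.108,0.045,0,0,0],[-1,-0.046,-0.139,0.06,0,0,0],[-1,-0.046,-0.139,0.06,0,-0.001,0]]'; python3 -m crank '[[-1,0,0,0,0,0,0],[-1,0,0,0,0,0,0],[-1,0,0,0,0,0,0]]'; python3 -c "
from h import *
snap('wrist','w11');snap('scene','s11');snap('top','t11')
w=load('w11')['img'];s=load('s11')['img'];t=load('t11')['img']
c=lambda f,x,y,a,b,k: cv2.convertScaleAbs(cv2.resize(f[y:y+b,x:x+a],None,fx=k,fy=k,interpolation=cv2.INTER_CUBIC),alpha=1.5)
cv2.imwrite('pics/z13.png',np.hstack([c(w,270,190,100,120,4),c(t,190,170,80,96,5)]))
go(520.5,-173.4,200,2.665)"
```

```text
clock: 12.8
tool_pos: [518.2, -177.0, 214.1]
ee_rot: [-3.14, -0.004, 2.664]
force: [-0.1, 1.4, -3.0]
finger_gap: 18.0
clock: 13.05
tool_pos: [518.1, -176.4, 213.8]
ee_rot: [-3.14, -0.005, 2.664]
force: [-0.1, 0.1, -1.1]
finger_gap: 18.2
clk 13.2 pos [ 518.5 -176.2  214.3] rot [-3.1397 -0.0038  2.6653] F [ 0.5 -0.6 -1.8] gap 18.1 q6 -1.53
delta [-0.0005, 0.0034, 0.0143] turn [-0.0012, -0.0024, 0.0002]
```

View pics/z13.png

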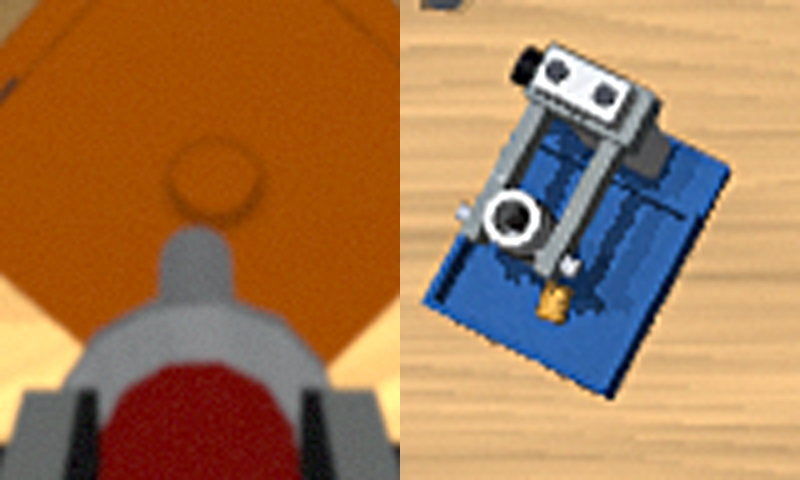

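```bash
python3 -c "
from h import *
np.set_printoptions(precision=1,suppress=True)
w=load('w11'); h=onz(w,270+214/4,190+180/4,85)
tx=np.array([-.889,.457,0]);ty=np.array([.457,.889,0])
te=onz(w,270+196/4,190+227/4,127.4)-5*tx
print('hole',h,'tip',te); d=h-te; print('need tool x,y',d@tx,d@ty)
s=load('s11'); print(proj(s,[518.5,-176.2,127.4]))
"
```

```text
hole [ 519.9 -175.2   85. ] tip [ 519.6 -178.2  127.4]
need tool x,y 1.1319939975274302 2.8414520980681632
[246.4 253.3]
```

```bash
python3 -m crank '[[-1,0.0005,0.003,0.01,-0.001,-0.002,0],[-1,0.0005,0.003,0.025,-0.001,-0.002,0],[-1,0.0005,0.003,0.034,-0.001,-0.002,0],[-1,0.0005,0.003,0.034,-0.001,-0.002,0],[-1,0.0005,0.003,0.034,-0.001,-0.002,0]]'; python3 -m crank '[[-1,0,0,0,0,0,0],[-1,0,0,0,0,0,0]]'; python3 -c "
from h import *
snap('wrist','w12')
w=load('w12')['img']
c=lambda f,x,y,a,b,k: cv2.convertScaleAbs(cv2.resize(f[y:y+b,x:x+a],None,fx=k,fy=k,interpolation=cv2.INTER_CUBIC),alpha=1.5)
cv2.imwrite('pics/z14.png',np.hstack([c(w,270,190,100,120,5)]))
go(520.5,-173.4,200,2.665)"
```

```text
clock: 13.62
tool_pos: [519.3, -172.9, 180.3]
ee_rot: [-3.141, -0.001, 2.666]
force: [0.2, -0.8, -0.7]
finger_gap: 18.3
clock: 13.78
tool_pos: [519.7, -173.0, 181.0]
ee_rot: [-3.141, -0.0, 2.666]
force: [0.4, -0.7, -2.0]
finger_gap: 18.5
clk 13.83 pos [ 519.6 -173.   181. ] rot [-3.1413e+00 -3.0000e-04  2.6659e+00] F [ 0.3  0.2 -2.2] gap 18.1 q6 -1.53
delta [-0.001, 0.0001, -0.019] turn [-0.0002, -0.0002, 0.0006]
```

View pics/z14.png

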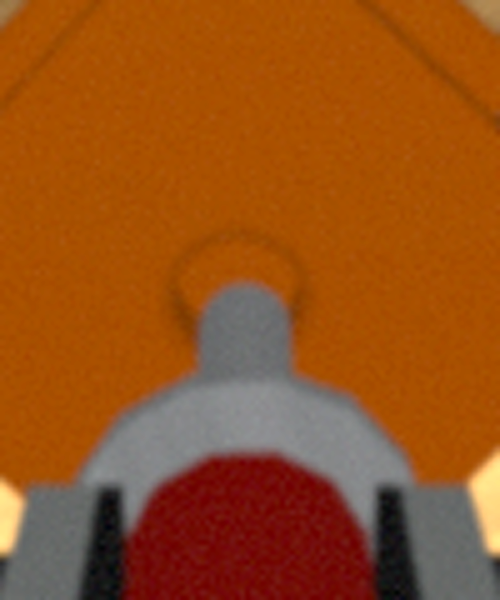

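```bash
python3 -m crank '[[-1,0.001,-0.0006,0.002,0,0,0],[-1,0.001,-0.0006,0.005,0,0,0],[-1,0.001,-0.0006,0.01,0,0,0],[-1,0.001,-0.0006,0.014,0,0,0],[-1,0.001,-0.0006,0.018,0,0,0]]'; python3 -c "
from h import *
go(520.5,-173.4,114,2.665)"
```

```text
clock: 14.25
tool_pos: [518.3, -173.1, 162.4]
ee_rot: [-3.141, -0.001, 2.666]
force: [-1.5, 0.1, -1.4]
finger_gap: 17.9
clk 14.25 pos [ 518.3 -173.1  162.4] rot [-3.1413e+00 -7.0000e-04  2.6658e+00] F [-1.5  0.1 -1.4] gap 17.9 q6 -1.53
delta [-0.0021, 0.0007, 0.0484] turn [-0.0002, -0.0005, 0.0005]
```

```bash
python3 -m crank '[[-1,-0.0008,0,0.008,0,0,0],[-1,-0.0008,0,0.016,0,0,0],[-1,-0.0008,0,0.024,0,0,0],[-1,-0.0008,0,0.034,0,0,0],[-1,-0.0008,0,0.044,0,0,0]]'; python3 -c "
from h import *
go(520.5,-173.4,114,2.665)"
```

```text
clock: 14.67
tool_pos: [518.9, -173.4, 117.3]
ee_rot: [-3.141, -0.001, 2.666]
force: [-0.0, 0.3, -1.8]
finger_gap: 18.3
clk 14.67 pos [ 518.9 -173.4  117.3] rot [-3.1413e+00 -1.0000e-03  2.6659e+00] F [-0.   0.3 -1.8] gap 18.3 q6 -1.53
delta [-0.0014, 0.0007, 0.0033] turn [-0.0002, -0.0006, 0.0006]
```

```bash
python3 -m crank '[[-1,0,0,0.001,0,0,0],[-1,0,0,0.002,0,0,0],[-1,0,0,0.003,0,0,0],[-1,0,0,0.004,0,0,0],[-1,0,0,0.005,0,0,0]]'; python3 -m crank '[[-1,0,0,0.0005,0,0,0],[-1,0,0,0.001,0,0,0],[-1,0,0,0.001,0,0,0]]'
```

```text
clock: 15.08
tool_pos: [519.1, -173.5, 112.5]
ee_rot: [-3.141, -0.0, 2.666]
force: [-0.2, 0.1, -1.2]
finger_gap: 18.5
clock: 15.33
tool_pos: [519.2, -173.5, 111.7]
ee_rot: [-3.141, 0.0, 2.666]
force: [0.8, -0.5, -1.9]
finger_gap: 17.8
```

```bash
python3 -m crank '[[-1,0,0,0.0004,0,0,0],[-1,0,0,0.0007,0,0,0],[-1,0,0,0.0007,0,0,0]]';python3 -m crank '[[-1,0,0,0.0004,0,0,0],[-1,0,0,0.0005,0,0,0],[-1,0,0,0.0005,0,0,0]]'
```

```text
clock: 15.58
tool_pos: [519.2, -173.5, 111.0]
ee_rot: [-3.141, 0.0, 2.666]
force: [0.2, -0.9, -2.4]
finger_gap: 18.2
clock: 15.83
tool_pos: [519.3, -173.6, 110.7]
ee_rot: [-3.141, 0.0, 2.666]
force: [-1.1, 0.6, 3.8]
finger_gap: 18.0
```

```bash
python3 -m crank '[[-0.5,0,0,0,0,0,0],[-0.4,0,0,0,0,0,0],[-0.2,0,0,0,0,0,0],[0,0,0,0,0,0,0],[0,0,0,0,0,0,0]]'; python3 -c "
from h import *
snap('wrist','w14');snap('scene','s14')
s=load('s14')['img'];w=load('w14')['img']
c=lambda f,x,y,a,b,k: cv2.convertScaleAbs(cv2.resize(f[y:y+b,x:x+a],None,fx=k,fy=k,interpolation=cv2.INTER_CUBIC),alpha=1.5)
cv2.imwrite('pics/z15.png',np.hstack([c(s,200,190,100,125,4),cv2.resize(w,(400,500)[:2])[:500]]))
go(520.5,-173.4,230,2.665)"
```

```text
clock: 16.25
tool_pos: [519.3, -173.6, 110.7]
ee_rot: [-3.141, 0.0, 2.666]
force: [-0.3, 0.6, 0.4]
finger_gap: 42.5
clk 16.35 pos [ 519.3 -173.6  110.7] rot [-3.1413e+00  4.0000e-04  2.6659e+00] F [-0.3  0.4  0.9] gap 42.7 q6 -1.53
delta [-0.0011, 0.0007, -0.1193] turn [-0.0002, 0.0002, 0.0006]
```

View pics/z15.png

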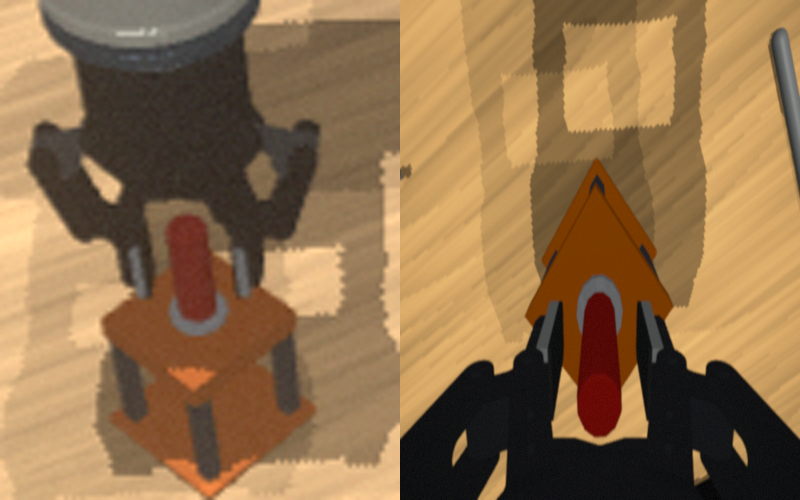

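Pin stands on its flange, free of the jaws. Retreat straight up.

```bash
python3 -m crank '[[0,0,0,-0.01,0,0,0],[0,0,0,-0.03,0,0,0],[0,0,0,-0.06,0,0,0],[0,0,0,-0.1,0,0,0],[0,0,0,-0.14,0,0,0]]'; python3 -m crank '[[0,0.06,0.06,0,0,0,0],[0,0.12,0.12,0,0,0,0],[0,0.12,0.12,0,0,0,0],[0,0.12,0.12,0,0,0,0],[0,0.12,0.12,0,0,0,0]]'; python3 -m crank '[[0,0,0,0,0,0,0],[0,0,0,0,0,0,0],[0,0,0,0,0,0,0]]'; python3 -c "
from h import *
t=snap('top','t15');s=snap('scene','s15')
c=lambda f,x,y,a,b,k: cv2.convertScaleAbs(cv2.resize(f[y:y+b,x:x+a],None,fx=k,fy=k,interpolation=cv2.INTER_CUBIC),alpha=1.2)
cv2.imwrite('pics/z16.png',np.hstack([c(t['img'],180,160,225,120,1.7),c(s['img'],215,190,225,120,1.7)]))
cv2.imwrite('pics/z17.png',np.hstack([c(t['img'],335,210,70,80,5),c(s['img'],215,235,70,80,5)]))
go(520.5,-173.4,230,2.665)"
```

```text
clock: 16.77
tool_pos: [518.6, -173.2, 252.7]
ee_rot: [-3.141, -0.001, 2.666]
force: [1.6, 0.4, 0.6]
finger_gap: 42.5
clock: 17.18
tool_pos: [464.0, -6.7, 253.5]
ee_rot: [3.141, -0.002, 2.669]
force: [1.3, -0.5, 1.1]
finger_gap: 42.5
clock: 17.43
tool_pos: [464.4, -7.3, 253.9]
ee_rot: [3.141, -0.002, 2.668]
force: [-0.7, 0.5, 0.4]
finger_gap: 42.9
clk 17.53 pos [464.4  -7.7 253.6] rot [ 3.1411e+00 -2.0000e-03  2.6674e+00] F [ 0.4 -0.5  0.4] gap 42.6 q6 -1.24
delta [-0.1256, -0.1218, 0.0233] turn [0.0003, -0.0013, 0.0016]
```

View pics/z17.png

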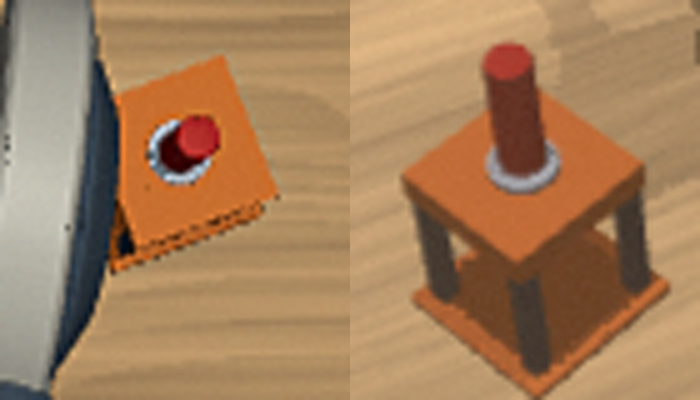

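View pics/t15.png

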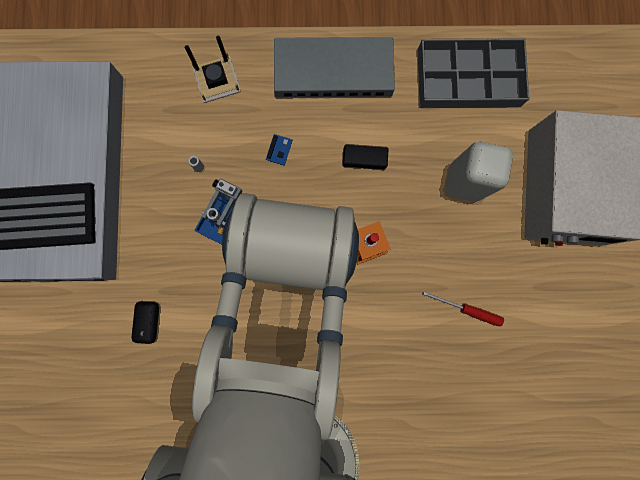

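View pics/s15.png

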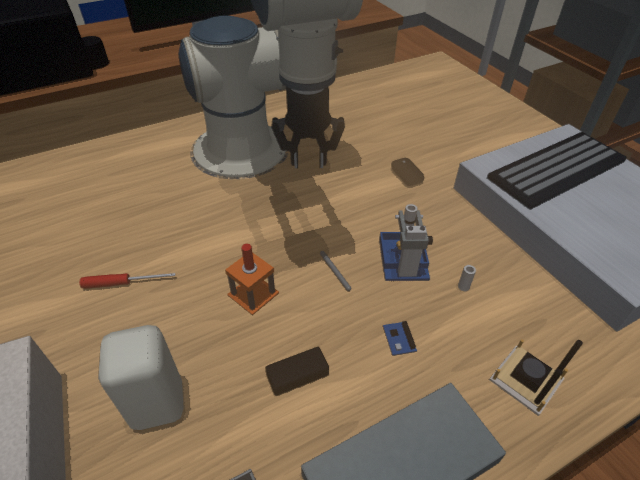

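```bash
python3 -c "
from cell import robot
print(robot.close_job())"
```

```text
the job is handed in; nothing more can be done
None
```

The plug is out of the stub and lying in the blue tray, and the pin is back in its holder, standing on its flange. I handed the job in at about 17.5 s on the clock, well under the 58 s limit.

- **Pressing:** the plug slid at a steady push of about 6 N (net of the pin's weight) and came free about 4 mm before the flange met the mouth. I then pressed the flange down by about 1.2 mm. The force reached about 11 N, matching the stub's 9 N per mm, so I take it as home. These are end-of-call readings, so a brief peak between them would not show.
- **Last pictures:**
  - The pin is upright with its flange flat on the holder plate, within a pixel or so of its starting picture.
  - A top picture after the withdrawal shows the plug in the tray and the stub's bore empty.
  - The other things look unmoved, though in the last top picture the arm hid part of the stand and the pen. The scene picture shows the pen in place.
  - The gripper is open and clear of everything.
- **Disagreements:**
  - The cameras put the pin 1 to 2.5 mm off the jaw centre line, towards the column. I allowed for that when lining up with the bore and the holder hole.
  - The mouth height came out at 145 mm from the cameras but about 148 mm from contact.
  - A sideways force of up to 3.7 N showed while the flange was pressed.

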